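# Push the mill drum up its loading ramp and hold it against the sprung stop

### The arm

A 6-joint arm with a two-finger parallel gripper is mounted at the origin on a cart in front of the work surface, level with it; the furniture and walls round the work are solid. World frame = base frame: x ahead of the robot, y to its left, z up, the work surface at z = 0. Lengths are in m, angles in rad, forces in N, time in s.
With the tool pointing down it reaches from about 0.35 to 0.775 m from the base axis. Payload 5.5 kg.
Tool frame: the origin (TCP) lies between the finger pads; the fingertips stand 14 mm ahead of it and the grasp point (between the pads) lies 5 mm behind it (arm.tcp_to_tips is the x of the fingertips in the tool frame, in m); x points along the fingers, y is the direction in which the jaws open and shut, and the axes are right-handed (so a half turn about x gives the same grasp; the last joint's range is limited). The gripper opens to 85 mm and grips with 20 to 120 N. Pads are 22 mm wide; open, the fingers measure 114 mm over their backs; the gripper's body (76 mm by 85 mm) begins 54 mm behind the grasp point. The pads swing forward as they close: fully open they stand 13 mm farther back than shut.
Start: joints at [1.138, 0.313, 0.046, 1.304, 0, 1.431], TCP at [0.166, 0.551, 0.245] pointing down, gripper open.
Joint ranges: [-2.76, 2.76], [-0.86, 1.69], [-1.03, 1.26], [-2.2, 2.34], [-1.47, 1.5], [-3.14, 3.14]. Speed limits (rad/s): [2.57, 2.57, 3.14, 3.14, 3.14, 3.14].

### API

Orientations are given as a unit quaternion [x, y, z, w].
In Python, from workcell import arm, hand, kin, get_obs, read_camera, job, regions_of, pinpoint gives the robot as it stands. The module is installed in compiled form; this text tells all that it offers. Calls block until the motion is done:
- arm.goto(position, orientation): joint-space move of the TCP to a pose.
- arm.move_linear(position, rotation=None, feed=0.15, force_limit=None): straight line of the TCP; rotation=None keeps the orientation; feed is the mean speed in m/s. With force_limit (N) it stops when the force on the tool has changed by that much, and returns True; else False.
- arm.goto_joints(angles): joint-space move.
- hand.open_gripper() and hand.gripper_close(force=None): open the fingers fully, or close them until they stop; force is the grip in N (None keeps the last).
- arm.dwell(seconds).
- kin.solve_ik(position, orientation): joint angles nearest the present ones, or None.
- get_obs(): the state.
- read_camera(name): name is "scene" or "top" or "wrist"; returns a dict with "img" (480x640x3 uint8, red, green, blue), "fov_y" (degrees; the focal length in pixels is half the picture's height over the tangent of half this angle, whatever the lens; pixels are square), "cx", "cy" (the principal point, pixels), "D" ([k1, k2, p1, p2, k3] as OpenCV has them; the pictures are not rectified), "R" (3x3) and "t" (3): a world point X has camera coordinates R X + t. Camera axes: x right, y down, z forward; pixel columns grow to the right and rows downward; lengths in m; the calibration is good to about 2 mm. A picture is of the moment at which its call begins. There is no depth.
A pose or a line that the arm cannot do raises arm.PlanningError and nothing moves.
- job.sign_off(): hands the job in, once; it reports no verdict.
Trained networks look in the newest picture that a camera, given by its name, has taken for a name from the list of things; names that differ only in an ending like _2 or _b are one class to them, and where a whole thing is asked for, a point or a joint stands for the part that bears it (a point fixed in the world has none). Each returns a list of dicts, best first, with "conf" (0 to 1); they miss things now and then, are a little off and sometimes report something else, mostly with a low value. They report only what shows in the picture. A call takes as long as a camera call. They do not tell look-alikes from the thing itself.
- regions_of(target, camera): "pixels" (480x640 bool, what is visible of it) and "bbox" ([centre column, centre row, width, height] in pixels, round what is visible of it).
- pinpoint(target, camera): "location" ([column, row] in pixels: a listed point, or the origin of a listed thing).
The state is a dict: "t": time; "q": joint angles; "qd": joint speeds; "joint_efforts": joint torques, N m; "ee_pos": TCP position; "eef_rot": TCP orientation; "contact_force": force on the tool from outside, world axes, zero at the start; "ft_torque": the same for the moment, N m; "finger_gap": finger opening in m.
Only numpy, scipy, OpenCV 4.12 (cv2) and the standard library are available. Lean on these libraries where they do the work, as an engineer would, in place of code of your own. Each camera call takes 0.05 s, during which the arm holds its last target. There are 200 camera calls.

### The job

Push the steel mill drum with your fingertips steadily up its loading ramp, without lifting it or letting it run back, until it has pushed the sprung stop plate at the top in as far as it goes. Finish while still holding the drum pressed there with the fingers, so that it can be chocked by hand. Leave the other things on the table where they are.

Things in the scene. Friction and masses are not known exactly. Their poses are not given: they have to be found in the camera images.
- drum: closed polished steel mill drum, plain cylinder, diameter 90 mm, length 100 mm, 0.4 to 0.9 kg, too thick to grip, slippery (friction about 0.25). Origin at its centre; own y along the cylinder's axis (x, z turn as it rolls). Starts lying on the flat landing at the ramp's low end, axis across the ramp; rolls freely
- ramp: fixed aluminium ramp, 345 x 150 mm. Origin on the table on its centre line; own x is level and points from low to high end (the way to push), z up. Landing at 20 mm height, x -177 to -60 mm, then a track rising 0.17 rad to a bracket 110 mm high at x = 140. Lip at the low end (x = -185 to -177) 32 mm high. Guides at y = +-53 mm, 20 mm above the track, keep the drum straight
- slope_foot (a point): point where the landing meets the sloping track, on the running surface on the centre line. Own x axis points up along the slope (0.17 rad above level), z square to it, out of the surface
- stop_face (a point): centre of the front of the sprung stop plate (96 mm wide, 60 mm high, square to the slope) at the high end, 45 mm above the track, level with the drum's centre. Own x points up the slope. It moves with the plate: 165 mm up from slope_foot at first; the drum's centre meets it 120 mm up the slope and is 130 mm up with the plate fully in
- stop_plate (a joint): travel of the sprung stop plate up the slope, in m: 0 is out (as at the start), 0.010 is fully pushed in against a hard stop. The spring pushes back down the slope with 4 N when out and 8 N when fully in
- beaker: bystander: small clear beaker, 52 mm wide and 67 mm high, beside the ramp; origin under its centre
- sample_jar: bystander: small clear capped jar, 50 mm wide and 57 mm high, beside the ramp; origin under its centre
- tape_roll: bystander: roll of tape lying flat, about 103 mm across and 25 mm high, beyond the high end of the ramp; origin under its centre
- petri_dish: bystander: clear flat dish, 60 mm across and 15 mm high, on the table to the right, near the front edge; origin under its centre
- case: bystander: small box with rounded edges, 58 x 88 mm and 34 mm high, to the left; origin under its centre
Not all that is in view belongs to the job. Leave any yellow look-alike of the drum alone.

How it is judged:
On the way:
1. the drum is on its way up the slope, the stop plate not yet pushed in (x of drum in the frame of slope_foot between 0.02 and 0.118 m and value of joint stop_plate below 0.002 m), for 0.2 s.
At the end, for the whole second after the job is handed in: the drum lies on the track (centre 38 to 52 mm above it) against the stop plate (its centre 40 to 50 mm before the plate's face), the plate is pushed in by more than 6 of its 10 mm, the fingers press on the drum with more than 1 N, and the drum is still (below 30 mm/s) (value of joint stop_plate above 0.006 m and x of drum in the frame of stop_face between -0.05 and -0.04 m and z of drum in the frame of slope_foot between 0.038 and 0.052 m and contact force between the fingers and drum above 1 N and linear speed of drum below 0.03 m/s); the arm keeps its last pose, push and grip.
It fails at once if the drum is lifted off the ramp (by more than about 15 mm) (z of drum in the frame of slope_foot above 0.067 m).
It fails at once if the drum is knocked up the ramp or let run back (faster than 0.45 m/s) (linear speed of drum above 0.45 m/s).
It fails at once if a bystander is moved by more than 30 mm (distance of any of beaker, sample_jar, tape_roll, petri_dish, case from where it was at the start of the episode above 0.03 m).
It also fails if it takes over 40 s, if anything falls off the work surface, if the arm or the gripper's body presses on something with over 40 N, if the wrist force passes 120 N, or if a joint passes its speed limit or range.

## Working session

There is one attempt and no reset: what is moved stays moved. The work goes in short steps, each a Python script; the robot and the scene stay as the last script left them, time stands still between calls to the robot, and variables do not carry over. Pictures are saved under pics/ and viewed, about 8 in all and at most 12, crops included, and the job is handed in when it is done.

```bash
mkdir -p pics
cat > h.py <<'E'
import numpy as np, cv2
from workcell import *
def ray(c,px):
    f=240/np.tan(np.radians(c["fov_y"])/2)
    K=np.array([[f,0,c["cx"]],[0,f,c["cy"]],[0,0,1]])
    n=cv2.undistortPoints(np.array([[px]],float),K,np.array(c["D"],float))[0,0]
    R=np.array(c["R"]);t=np.array(c["t"])
    return -R.T@t, R.T@np.array([n[0],n[1],1])
def onz(c,px,z):
    o,d=ray(c,px); return o+d*(z-o[2])/d[2]
def proj(c,P):
    f=240/np.tan(np.radians(c["fov_y"])/2)
    K=np.array([[f,0,c["cx"]],[0,f,c["cy"]],[0,0,1]])
    R=np.array(c["R"]);t=np.array(c["t"],float)
    return cv2.projectPoints(np.array(P,float).reshape(-1,3),cv2.Rodrigues(R)[0],t,K,np.array(c["D"],float))[0][:,0]
def tri(rays):
    A=np.zeros((3,3));b=np.zeros(3)
    for o,d in rays:
        d=d/np.linalg.norm(d);M=np.eye(3)-np.outer(d,d);A+=M;b+=M@o
    return np.linalg.solve(A,b)
def save(c,n): cv2.imwrite(n,c["img"][:,:,::-1])
E
python3 - <<'E'
from h import *
C={}
for n in("scene","top"):
    C[n]=read_camera(n); save(C[n],f"pics/{n}0.png")
    for k in("drum","ramp","slope_foot","stop_face","beaker","sample_jar","tape_roll","case","petri_dish"):
        for p in pinpoint(k,n)[:3]: print(n,k,np.round(p["location"],1),round(p["conf"],2), np.round(onz(C[n],p["location"],0.065 if k=="drum" else .1 if k=="stop_face" else 0.02 if k=="slope_foot" else 0),3))
print(get_obs()["t"])
E
```

```text
scene drum [210.6 237.7] 0.93 [0.387 0.246 0.065]
scene drum [366.9 286.4] 0.91 [ 0.488 -0.184  0.065]
scene ramp [334.6 275.1] 0.69 [ 0.526 -0.064  0.   ]
scene ramp [350.6 281.4] 0.17 [ 0.532 -0.111  0.   ]
scene slope_foot [347.5 282.7] 0.82 [ 0.507 -0.116  0.02 ]
scene stop_face [311.5 232.7] 0.74 [0.534 0.02  0.1  ]
scene beaker [391.4 276.5] 0.72 [ 0.612 -0.188  0.   ]
scene sample_jar [358.7 253.9] 0.75 [ 0.632 -0.071  0.   ]
scene sample_jar [350.4 281.3] 0.34 [ 0.532 -0.11   0.   ]
scene tape_roll [279.5 227.7] 0.97 [0.586 0.171 0.   ]
scene case [174.5 228.6] 0.97 [0.401 0.412 0.   ]
scene petri_dish [422.3 366. ] 0.64 [ 0.405 -0.396  0.   ]
top drum [237.2 293.4] 0.77 [0.405 0.252 0.065]
top drum [385.1 260.3] 0.7 [ 0.491 -0.184  0.065]
top ramp [347.3 251.8] 0.85 [ 0.523 -0.076  0.   ]
top slope_foot [363.6 255.9] 0.96 [ 0.509 -0.124  0.02 ]
top slope_foot [344.  214.4] 0.62 [ 0.636 -0.069  0.02 ]
top stop_face [314.7 243.2] 0.47 [0.544 0.021 0.1  ]
top beaker [383.7 225.6] 0.73 [ 0.601 -0.19   0.   ]
top sample_jar [346.4 216.4] 0.71 [ 0.632 -0.076  0.   ]
top sample_jar [265.9 231.5] 0.67 [0.592 0.171 0.   ]
top tape_roll [264.6 232.8] 0.65 [0.588 0.175 0.   ]
top case [186.1 297.2] 0.83 [0.397 0.418 0.   ]
top petri_dish [456.2 291.7] 0.66 [ 0.394 -0.402  0.   ]
1.0
```

View pics/scene0.png

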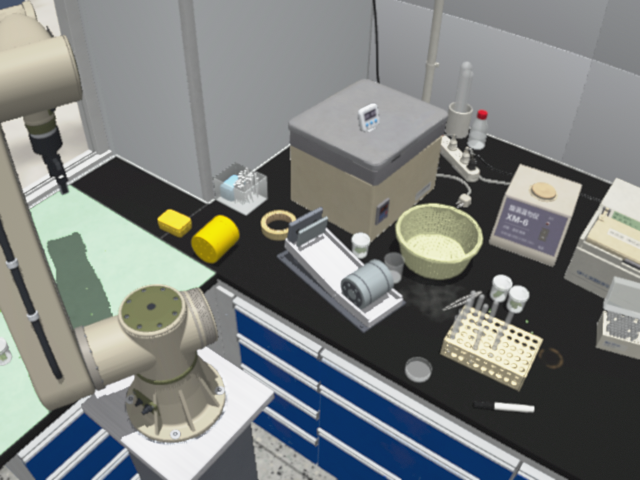

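View pics/top0.png

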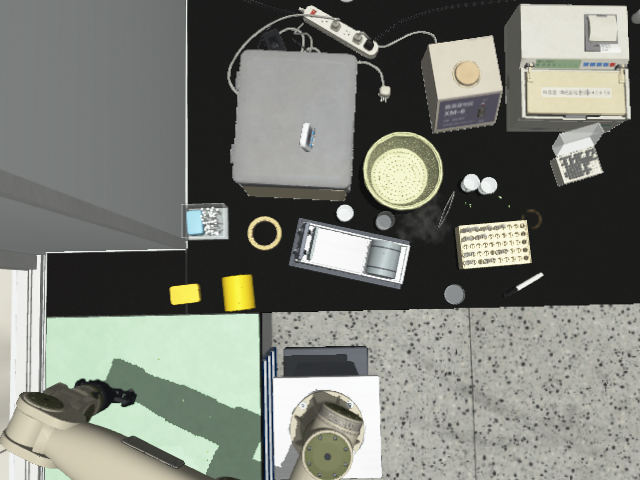

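The scene view shows the steel drum at about (367,286) on the ramp's low end, with the stop plate at about (311,230). The top view shows the drum at (383,258), the ramp rising to the left and the yellow decoy at (238,293). Next I'll fit the ramp pose.

```bash
cat > fit.py <<'E'
from h import *
from scipy.optimize import least_squares
import json
a=.17;SF=np.array([-.06,0,.02]);U=np.array([np.cos(a),0,np.sin(a)]);N=np.array([-np.sin(a),0,np.cos(a)])
def W(p,P):
    c,s=np.cos(p[2]),np.sin(p[2]);P=np.asarray(P,float)
    return P@np.array([[c,s,0],[-s,c,0],[0,0,1]])+[p[0],p[1],0]
def model(p): return W(p,[[0,0,0],SF,SF+.165*U+.045*N,[p[3],0,.065]])
if __name__=="__main__":
    obs=[]
    for n in("scene","top"):
        for rep in range(2):
            c=read_camera(n)
            for i,k in enumerate(("ramp","slope_foot","stop_face","drum")):
                L=[x["location"] for x in pinpoint(k,n)]
                g=proj(c,model([.525,-.073,1.33,-.125]))[i]
                L=[l for l in L if np.hypot(*(np.array(l)-g))<18]
                if L: obs.append((c,i,np.array(L[0])))
    f=lambda p:np.concatenate([proj(c,model(p)[i])[0]-l for c,i,l in obs])
    r=least_squares(f,[.525,-.073,1.33,-.125],loss="soft_l1");p=r.x
    print(np.round(p,4));print(np.round(f(p).reshape(-1,2),1).tolist())
    json.dump(p.tolist(),open("fit.json","w"))
    im=c["img"][:,:,::-1].copy();im=cv2.resize(im[190:310,270:430],None,fx=5,fy=5,interpolation=cv2.INTER_CUBIC)
    d=lambda P,col:cv2.polylines(im,[np.int32((proj(c,W(p,P))-[270,190])*5+2)],True,col,1)
    d([[-.185,-.075,0],[-.185,.075,0],[.16,.075,0],[.16,-.075,0]],(0,255,0))
    d([[-.177,-.053,.02],[-.177,.053,.02],[-.06,.053,.02],[-.06,-.053,.02]],(0,0,255))
    F=SF+.165*U+.045*N;y=np.array([0,.048,0])
    d([F+y+.03*N,F-y+.03*N,F-y-.03*N,F+y-.03*N],(255,0,255))
    D=np.array([p[3],0,.065]);d([D+[-.045,-.05,0],D+[-.045,.05,0],D+[.045,.05,0],D+[.045,-.05,0]],(255,255,0))
    cv2.imwrite("pics/fit.png",im)
E
python3 fit.py; python3 -c "
from h import *
print(arm.tcp_to_tips,get_obs()['eef_rot'],get_obs()['finger_gap'])"
```

```text
[ 0.5227 -0.0676  1.2852 -0.1119]
[[0.7, -0.4], [0.2, 1.1], [2.4, -2.9], [-0.2, 0.5], [-0.2, -0.2], [0.8, 0.3], [2.5, 0.1], [1.3, 1.1], [-1.2, 1.5], [1.7, -1.7], [-4.8, 1.5], [-3.6, 0.3], [-1.2, 2.5], [0.1, -2.5], [-1.2, 0.6], [-0.6, 0.4]]
0.014 [ 0.10319512  0.69953553 -0.10311563  0.69954841] 0.08526785717531075
```

View pics/fit.png

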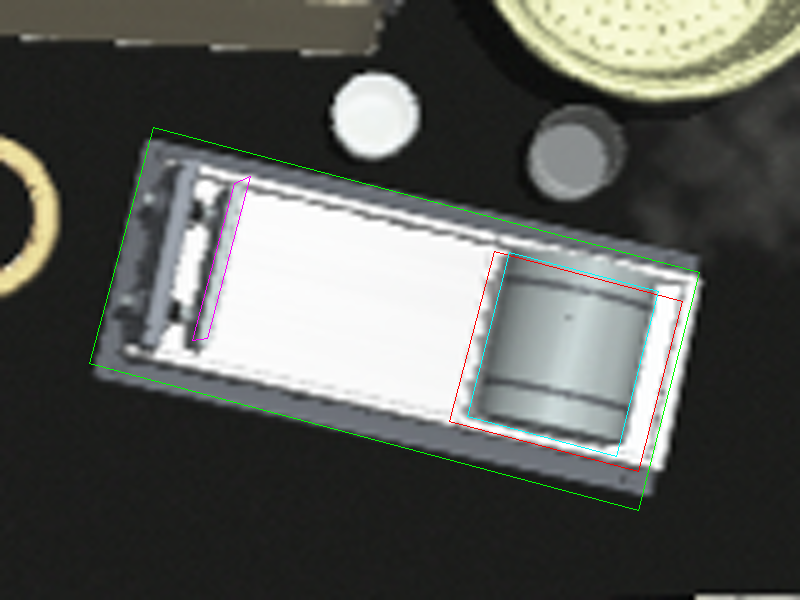

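The top crop shows the ramp outline (corners about (150,140), (700,258), (652,495), (97,380)). The fitted yaw is about 3° off, so I'll refit from those corners and edges.

```bash
cat > fit2.py <<'E'
from fit import *
c=read_camera("top")
px=lambda L:(np.array(L,float)-2)/5+[270,190]
obs=px([[150,140],[97,380],[652,495],[700,258]])
obsd=px([[505,250],[470,408],[622,440],[655,290]])
def mod(p):
    D=np.array([p[3],0,.065])
    return W(p,[[.16,.075*-1,p[4]],[.16,.075,p[4]],[-.185,.075,p[4]],[-.185,-.075,p[4]]]),W(p,[D+[.045,-.05,0],D+[.045,.05,0],D+[-.045,.05,0],D+[-.045,-.05,0]])
f=lambda p:np.concatenate([(proj(c,mod(p)[0])-obs).ravel(),(proj(c,mod(p)[1])-obsd).ravel(),[(p[4]-.004)*1000]])
r=least_squares(f,[.525,-.073,1.34,-.12,.005]);p=r.x
# top/bottom ordering check
print(np.round(p,4),r.cost);print(np.round(f(p)[:-1].reshape(-1,2),1).tolist())
q=get_obs()
E
sed -i 's/\[.16,.075\*-1,p\[4\]\],\[.16,.075,p\[4\]\],\[-.185,.075,p\[4\]\],\[-.185,-.075,p\[4\]\]/[.16,S*.075,p[4]],[.16,-S*.075,p[4]],[-.185,-S*.075,p[4]],[-.185,S*.075,p[4]]/; s/D+\[.045,-.05,0\],D+\[.045,.05,0\],D+\[-.045,.05,0\],D+\[-.045,-.05,0\]/D+[.045,S*.05,0],D+[.045,-S*.05,0],D+[-.045,-S*.05,0],D+[-.045,S*.05,0]/' fit2.py
sed -i 's/^def mod/S=-1\ndef mod/' fit2.py
cat >> fit2.py <<'E'
json.dump(p[:4].tolist(),open("fit.json","w"))
im=c["img"][:,:,::-1].copy();im=cv2.resize(im[190:310,270:430],None,fx=5,fy=5,interpolation=cv2.INTER_CUBIC)
d=lambda P,col:cv2.polylines(im,[np.int32((proj(c,W(p,P))-[270,190])*5+2)],True,col,1)
z=p[4];d([[-.185,-.075,z],[-.185,.075,z],[.16,.075,z],[.16,-.075,z]],(0,255,0))
d([[-.177,-.053,.02],[-.177,.053,.02],[-.06,.053,.02],[-.06,-.053,.02]],(0,0,255))
F=SF+.165*U+.045*N;y=np.array([0,.048,0])
d([F+y+.03*N,F-y+.03*N,F-y-.03*N,F+y-.03*N],(255,0,255))
D=np.array([p[3],0,.065]);d([D+[-.045,-.05,0],D+[-.045,.05,0],D+[.045,.05,0],D+[.045,-.05,0]],(255,255,0))
cv2.imwrite("pics/fit2.png",im)
E
python3 fit2.py
```

```text
[ 0.5215 -0.07    1.3336 -0.1083  0.004 ] 4.471610971087342
[[-0.3, -0.1], [-0.3, -0.2], [0.1, 0.9], [0.4, -0.0], [0.1, -0.6], [0.1, 1.0], [-0.1, 1.2], [0.1, -2.2]]
```

View pics/fit2.png

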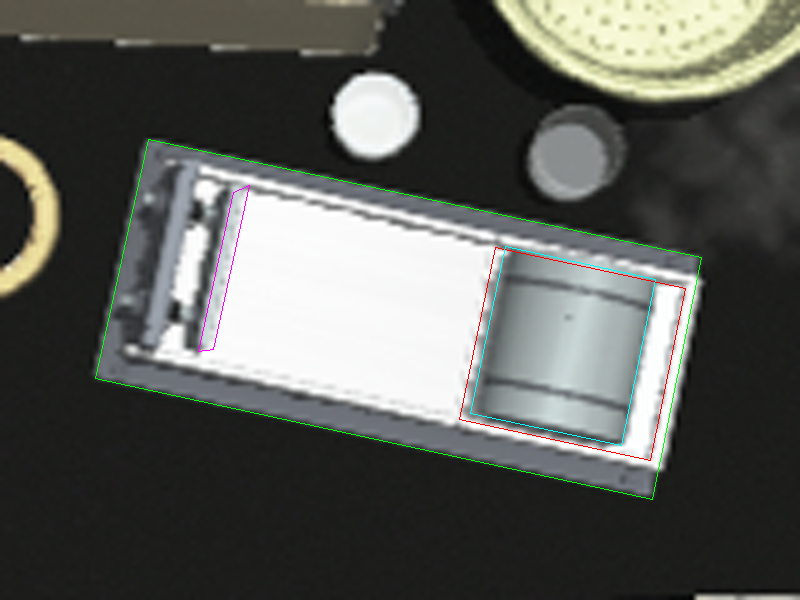

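The fit now matches, so I'll check IK along the path and approach with the gripper closed, descending behind the drum.

```bash
cat > plan.py <<'E'
from fit import *
from scipy.spatial.transform import Rotation as Rn
p=json.load(open("fit.json"))
Rz=Rn.from_euler("z",p[2]).as_matrix()
def quat(sg):
    x=-Rz@N; z=sg*(Rz@U); y=np.cross(z,x); return Rn.from_matrix(np.c_[x,y,z]).as_quat()
def tcp(D,gap): return W(p,np.array(D)-(.045+.011+gap)*U+.002*N)
def slope(s): return SF+s*U+.045*N
start=tcp([p[3],0,.065],.02); kink=tcp(slope(-.0038),0); mid=tcp(slope(.10),0); end=tcp(slope(.15),0)
E
python3 - <<'E'
from plan import *
print(start,kink,end)
for sg in(1,-1):
    for P in(start+[0,0,.16],start,kink,mid,end):
        q=kin.solve_ik(P,quat(sg)); print(sg,None if q is None else np.round(q,2))
E
```

```text
[ 0.4783394  -0.24838896  0.05411331] [ 0.49164205 -0.19335767  0.05620538] [ 0.52725821 -0.04601835  0.08222562]
1 [-0.71  0.3  -0.06  1.29  0.15 -2.05]
1 [-0.71  0.43 -0.3   0.93  0.15 -2.05]
1 [-0.61  0.39 -0.34  0.9   0.16 -1.95]
1 [-0.43  0.34 -0.37  0.89  0.17 -1.76]
1 [-0.33  0.33 -0.36  0.9   0.17 -1.67]
-1 [-0.71  0.3  -0.06  1.29  0.15  1.09]
-1 [-0.71  0.43 -0.3   0.93  0.15  1.09]
-1 [-0.61  0.39 -0.34  0.9   0.16  1.19]
-1 [-0.43  0.34 -0.37  0.89  0.17  1.38]
-1 [-0.33  0.33 -0.36  0.9   0.17  1.47]
```

Run:
```python
from plan import *
Q=quat(-1)
hand.gripper_close(force=40)
arm.goto(start+[0,0,.16],Q)
print("down hit:",arm.move_linear(start,feed=.08,force_limit=6))
o=get_obs();print(o["t"],o["ee_pos"],start,o["contact_force"],o["finger_gap"])
c=read_camera("scene");im=cv2.resize(c["img"][180:360,260:500],None,fx=3,fy=3,interpolation=cv2.INTER_CUBIC)
cv2.imwrite("pics/s1.png",im[:,:,::-1])
```

```text
down hit: False
7.9833 [ 0.47858853 -0.24857211  0.05449862] [ 0.4783394  -0.24838896  0.05411331] [-0.62046284 -0.24731681 -0.37418576] -6.427941622127073e-05
```

View pics/s1.png

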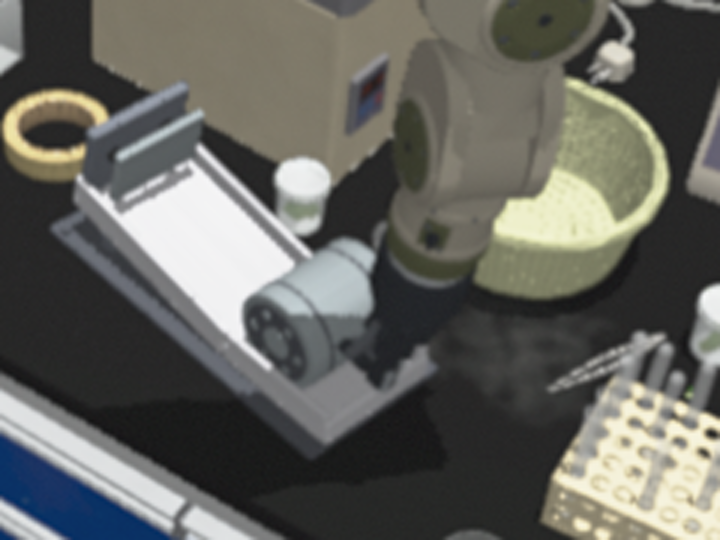

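The crop shows the closed fingers (about (380,360)) behind the drum and clear of everything else. Now I'll push to mid-slope.

Run:
```python
from plan import *
print(arm.move_linear(kink,feed=.03,force_limit=15),get_obs()["contact_force"],get_obs()["t"])
print(arm.move_linear(tcp(slope(.085),0),feed=.03,force_limit=15))
arm.dwell(.4);o=get_obs();print(o["t"],o["ee_pos"],tcp(slope(.085),0),Rz.T@o["contact_force"])
for n in("scene","top"):
    c=read_camera(n)
    for x in pinpoint("drum",n)[:2]: print(n,x["location"],x["conf"],"pred",proj(c,W(p,slope(.085))))
    im=cv2.resize(c["img"][180:360,230:470],None,fx=3,fy=3,interpolation=cv2.INTER_CUBIC)
    cv2.imwrite(f"pics/m_{n}.png",im[:,:,::-1])
```

```text
False [0.88786948 0.00480859 0.30890767] 10.075
False
13.5833 [ 0.51219069 -0.10831117  0.07121755] [ 0.51220587 -0.10828789  0.07122877] [-3.04762877 -0.69108865  0.2917806 ]
scene [331.8, 251.1] 0.89 pred [[332.63615909 252.17824634]]
scene [213.9, 238.7] 0.57 pred [[332.63615909 252.17824634]]
top [341.7, 249.1] 0.65 pred [[340.83325469 249.54131705]]
top [241.1, 293.9] 0.64 pred [[340.83325469 249.54131705]]
```

View pics/m_scene.png

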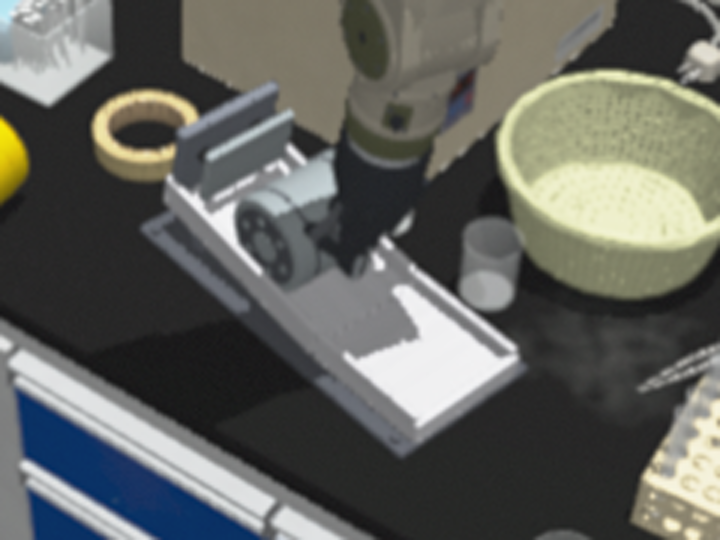

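The drum is halfway up the slope as predicted, resting on the fingers with the plate still out. Now the final press.

Run:
```python
from plan import *
r=arm.move_linear(end,feed=.02,force_limit=16)
for i in range(3):
    arm.dwell(.4);o=get_obs()
    s=.15-(end-o["ee_pos"])@(Rz@U)
    print(r,o["t"],"s",round(s,4),"F",np.round(Rz.T@o["contact_force"],1),"|F|",np.linalg.norm(o["contact_force"]))
for n in("scene","top"):
    c=read_camera(n)
    for k,P in(("drum",slope(.13)),("stop_face",slope(.175))):
        for x in pinpoint(k,n)[:2]: print(n,k,x["location"],x["conf"],"pred",proj(c,W(p,P)))
    im=cv2.resize(c["img"][190:310,250:410],None,fx=5,fy=5,interpolation=cv2.INTER_CUBIC)
    cv2.imwrite(f"pics/e_{n}.png",im[:,:,::-1])
```

```text
True 16.4333 s 0.131 F [-5.8 -0.8 -1. ] |F| 5.986825186031464
True 16.8333 s 0.131 F [-4.7 -1.5 -1.3] |F| 5.13476749501008
True 17.2333 s 0.131 F [-5.5 -1.4 -0.8] |F| 5.764575271467658
scene drum [213.5, 238.6] 0.71 pred [[321.42456955 240.96448265]]
scene drum [321.3, 242.5] 0.69 pred [[321.42456955 240.96448265]]
scene stop_face [309.3, 231.3] 0.53 pred [[310.48605333 230.02459542]]
top drum [240.2, 294.3] 0.88 pred [[325.96486994 246.14078845]]
top drum [327.7, 248.4] 0.68 pred [[325.96486994 246.14078845]]
top stop_face [310.1, 242.9] 0.72 pred [[310.99067439 242.71592533]]
top stop_face [455.7, 293.7] 0.33 pred [[310.99067439 242.71592533]]
```

View pics/e_scene.png

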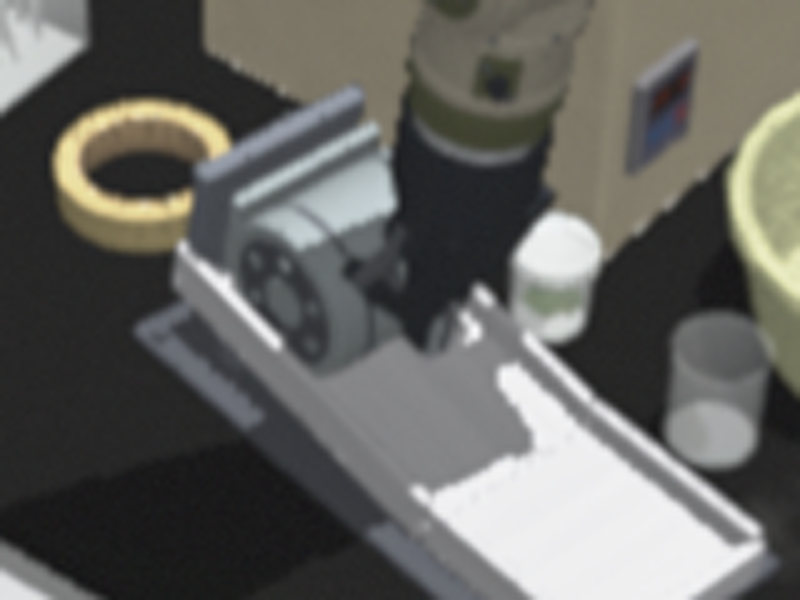

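The plate looks pushed in almost to the bracket. The holding force (about 5 N) is lower than expected, so I'll press on in 1 mm steps to check it is against the hard stop.

Run:
```python
from plan import *
u=Rz@U
s=.15-(end-get_obs()["ee_pos"])@u
for i in range(1,7):
    r=arm.move_linear(end+(s+i*.001-.15)*u,feed=.005,force_limit=25)
    arm.dwell(.3);o=get_obs();F=Rz.T@o["contact_force"]
    print(r,round(o["t"],1),"s",round(.15-(end-o["ee_pos"])@u,4),"F",np.round(F,1))
    if r or -F[0]>17: break
arm.dwell(1);F=Rz.T@get_obs()["contact_force"];print(F)
```

```text
False 18.1 s 0.1307 F [-6.8  0.6 -2.7]
False 18.8 s 0.1312 F [-8.6 -1.1 -2.1]
False 19.4 s 0.1321 F [-9.6 -0.  -2.1]
False 20.1 s 0.1325 F [-11.7   0.6  -4. ]
False 20.7 s 0.1325 F [-14.7  -0.3  -4.5]
False 21.4 s 0.1326 F [-17.8  -0.2  -4.2]
[-18.38669665   0.38532207  -3.51978547]
```

The force now rises about 3 N per mm commanded while the tool stays at s = 0.1325, so the plate is on its hard stop. I'll do a last check and hand in.

Run:
```python
from plan import *
for n in("scene","top"):
    c=read_camera(n)
    for k in("drum","stop_face","beaker","sample_jar","tape_roll","case","petri_dish"):
        for x in pinpoint(k,n)[:2]: print(n,k,np.round(x["location"],1),round(x["conf"],2))
    if n=="top":
        im=cv2.resize(c["img"][190:310,250:410],None,fx=5,fy=5,interpolation=cv2.INTER_CUBIC);cv2.imwrite("pics/f.png",im[:,:,::-1])
print(Rz.T@get_obs()["contact_force"],get_obs()["t"])
```

```text
scene drum [215.9 238.7] 0.96
scene drum [319.4 241.8] 0.75
scene stop_face [310.8 232.7] 0.54
scene beaker [390.4 279.4] 0.61
scene sample_jar [357.2 252.3] 0.76
scene sample_jar [171.8 231.6] 0.69
scene tape_roll [277.9 227.4] 0.66
scene case [174.9 230.8] 0.91
scene petri_dish [419.2 370.7] 0.62
top drum [237.3 296.3] 0.97
top drum [328.7 245.8] 0.86
top stop_face [310.3 240.9] 0.65
top beaker [384.3 224.2] 0.61
top sample_jar [342.4 217. ] 0.76
top sample_jar [325.8 244.5] 0.34
top tape_roll [268.  235.2] 0.74
top tape_roll [454.6 293.5] 0.41
top case [188.5 293.3] 0.55
top petri_dish [454.8 293.1] 0.58
top petri_dish [185.2 293.6] 0.3
[-18.18649474  -0.38971499  -5.3679012 ] 23.15
```

View pics/f.png

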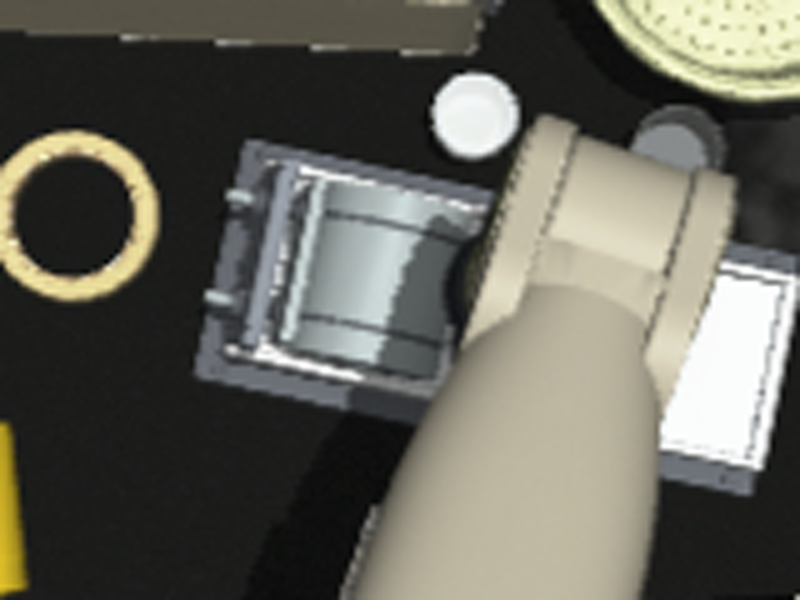

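The top crop shows the drum against the stop plate (about (305,260)), with the plate's guide pins sticking out behind the bracket. The bystanders are where they were.

```bash
python3 -c "
from h import *
job.sign_off(); o=get_obs(); print(o['t'],o['contact_force'])"
```

```text
the job is handed in; nothing more can be done
the job is handed in; nothing more can be done
```

I rolled the steel drum up the ramp with the closed fingertips, paused mid-slope with the stop plate still out, then pressed it into the plate. I handed the job in at about 23 s with the arm still pressing on the drum. No verdict was reported.

- **Plate fully in:** in the last steps the push rose from about 12 to 18 N while the tool barely moved (drum about 132 mm up the slope by the arm, against a nominal 130 mm). That fits the plate being on its hard stop. The top picture also shows the plate's pins sticking out behind the bracket.
- **Holding force:** the fingers pressed with about 18 N along the ramp just before hand-in. After the first press it had settled at only about 5 N, so I pressed further in 1 mm steps.
- **Bystanders:** none visibly moved. The detected positions agree with the first ones to within a few pixels, which is about the detector's scatter.
- **Checks that disagreed:** the first ramp fit from the detector points was about 3° off in direction, so I refitted it from the ramp's outline. The detector also gave some false or low-confidence hits, and it reported the yellow look-alike as a drum. I ignored those.
- **Not checked:** I did not measure the drum's speed. I pushed at no more than 30 mm/s.

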